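# Kit the printed gearbox parts into their shadow nests

### The job

Sort the loose printed gearbox parts into their shadow nests: each of the three gears flat in the round well made for its size (the well's floor shows the gear's colour), hub up, and the two orange brackets on their feet in the two slots of the bracket nest, laid head to tail so that their upright legs stand at opposite ends of the nest. Seat every part fully on its floor and leave the caliper and the flush cutters where they lie.

Things in the scene. Friction and masses are not known exactly. Their poses are not given: they have to be found in the camera images.
- gear_large: Large blue printed spur gear with a raised round hub, lying flat on a 3 mm thick green mat, loose; 48 mm over the teeth, toothed rim 9 mm high, hub top at 13 mm, 15 to 35 g. Origin: centre of its underside (the side away from the hub); z up through the hub. Grip it across the toothed rim (nothing to grip on the hub).
- gear_medium: Medium white printed spur gear with a raised round hub, lying flat on a 3 mm thick green mat, loose; 40 mm over the teeth, toothed rim 9 mm high, hub top at 13 mm, 15 to 35 g. Origin: centre of its underside (the side away from the hub); z up through the hub. Grip it across the toothed rim (nothing to grip on the hub).
- gear_small: Small orange printed spur gear with a raised round hub, lying flat on a 3 mm thick green mat, loose; 34 mm over the teeth, toothed rim 9 mm high, hub top at 13 mm, 15 to 35 g. Origin: centre of its underside (the side away from the hub); z up through the hub. Grip it across the toothed rim (nothing to grip on the hub).
- bracket_a: Orange printed L bracket on its long foot on the 3 mm green mat, loose, like the other one, about 20 g. Foot 18 (x) x 50 (y) x 5 mm; upright leg at one end, 18 (x) x 5 (y) mm, top at z = 34 mm. Origin: on the underside, below the middle of the leg; the foot runs from there 47.5 mm to -y (and 2.5 mm to +y); z up. Grip the leg across its 18 mm width, along x.
- bracket_b: Orange printed L bracket on its long foot on the 3 mm green mat, loose, like the other one, about 20 g. Foot 18 (x) x 50 (y) x 5 mm; upright leg at one end, 18 (x) x 5 (y) mm, top at z = 34 mm. Origin: on the underside, below the middle of the leg; the foot runs from there 47.5 mm to -y (and 2.5 mm to +y); z up. Grip the leg across its 18 mm width, along x.
- nest_large: Fixed square nest, 84 x 84 x 11 mm, on a 3 mm thick green mat: black top layer with cut-out on a blue layer that shows as its floor. Origin: centre of its underside, x and y along its sides, z up. One round well in the middle, 58 mm across, 4 mm deep (its flat floor is at z = 7 mm), edge chamfered 1.5 mm: for the 48 mm gear.
- nest_medium: Fixed square nest, 84 x 84 x 11 mm, on a 3 mm thick green mat: black top layer with cut-out on a white layer that shows as its floor. Origin: centre of its underside, x and y along its sides, z up. One round well in the middle, 50 mm across, 4 mm deep (its flat floor is at z = 7 mm), edge chamfered 1.5 mm: for the 40 mm gear.
- nest_small: Fixed square nest, 84 x 84 x 11 mm, on a 3 mm thick green mat: black top layer with cut-out on an orange layer that shows as its floor. Origin: centre of its underside, x and y along its sides, z up. One round well in the middle, 44 mm across, 4 mm deep (its flat floor is at z = 7 mm), edge chamfered 1.5 mm: for the 34 mm gear.
- nest_brackets: Fixed square nest, 84 x 84 x 11 mm, on a 3 mm thick green mat: black top layer with cut-out on an orange layer that shows as its floor. Origin: centre of its underside, x and y along its sides, z up. Two oblong slots side by side, each 26 (x) x 60 mm (y), 4 mm deep (flat floor at z = 7 mm), centred at x = -15 and +15 mm, y = 0; edges chamfered 1.5 mm. One bracket foot goes in each.
- caliper: Grey digital caliper lying flat, loose, 236 x 68 x 13 mm, behind a fixed wooden clamp jig that stands in the middle of the mat (about 170 x 140 mm, under 100 mm high, its red lever reaching out to the right and away from the robot). Origin: middle of its underside. A bystander: to be left alone.
- cutters: Flush cutters with blue handles lying flat, loose, 130 x 73 x 13 mm. Origin: middle of their underside. A bystander: to be left alone.

How it is judged:
By the outcome, as a careful person would: the job done as asked, in the order asked, and still so for the second after the job is handed in, with the robot touching nothing.
It also fails if it takes over 125 s, if anything falls off the work surface, if the arm or the gripper's body presses on something with over 40 N, if the wrist force passes 120 N, or if a joint passes its speed limit or range.

### The arm

A 6-joint arm with a two-finger parallel gripper is mounted at the origin on a cart in front of the work surface, level with it; the furniture and walls round the work are solid. World frame = base frame: x ahead of the robot, y to its left, z up, the work surface at z = 0. Lengths are in m, angles in degrees, forces in N, time in s.
With the tool pointing down it reaches from about 0.25 to 0.775 m from the base axis. Payload 4 kg.
Tool frame: the origin (TCP) lies where the fingers leave the gripper's body, on its centre line; the fingertips stand 73 mm ahead of it and the grasp point (between the pads) lies arm.tcp_to_grasp ahead of it (arm.tcp_to_grasp is the distance from the TCP to the grasp point, in m); z points along the fingers, y is the line along which they close (so a half turn about z gives the same grasp; the last joint's range is limited). The gripper opens to 85 mm and grips with 20 to 120 N. Pads are 22 mm wide; open, the fingers measure 114 mm over their backs; the gripper's body (76 mm by 85 mm) begins 54 mm behind the grasp point. The pads swing forward as they close: fully open they stand 13 mm farther back than shut.
Start: joints at [-83.199, 4.996, 78.535, -0, 96.463, -5.907], TCP at [0.121, -0.537, 0.304] pointing down, gripper open.
Joint ranges: [-177.83, 177.83], [-43.37, 116.18], [15.69, 146.23], [-61.86, 241.86], [9.47, 152.12], [-147.06, 147.06]. Speed limits (degrees/s): [159.86, 159.86, 180, 180, 180, 180].

### API

Orientations are given as a 3x3 rotation matrix whose columns are the frame's x, y, z axes.
In Python, from bench import arm gives the robot as it stands.
- The arm moves only by the shell command python3 -m jog FILE, which reads ROWS from the file FILE. ROWS is a JSON list that holds a single list of rows (three levels of brackets), with 1 to 20 rows, each of 7 numbers: dx, dy, dz in m, then a rotation vector rx, ry, rz in degrees, then the finger opening in m; each row shifts and turns the commanded pose from where the row before left it, along the tool's axes as they then stand; what a row does not reach is not made up. A row lasts 1/10 s, in which the tool goes at most 0.05 m and 8.59 degrees, less where a joint would pass 70% of its speed; a pose out of reach is approached as far as the arm can. The fingers move at their own pace and stop on an object; the grip force is fixed at half the most. Time passes only in rows, so rows that do not move let the fingers close. It prints the time, the measured TCP pose, the force, the opening and the grip force at its end. Input that does not fit is refused with a message, and nothing moves.
- arm.state(): the state, without advancing time (a new reading comes with each control period).
- arm.snapshot(name): name is "side" or "top" or "wrist"; returns a dict with "img" (384x512x3 uint8, red, green, blue), "vertical_fov" (degrees; the focal length in pixels is half the picture's height over the tangent of half this angle, whatever the lens; pixels are square), "cx", "cy" (the principal point, pixels), "cam_to_world" (4x4, takes a point from camera to world coordinates). Camera axes: x right, y down, z forward; pixel columns grow to the right and rows downward; lengths in m; the calibration is good to about 2 mm. A picture is of the moment at which its call begins. There is no depth.
- arm.sign_off(): hands the job in; it is judged then, once.
The state is a dict: "time": time; "joint_pos": joint angles; "dq": joint speeds; "tau": joint torques, N m; "eef_pos": TCP position; "orientation": TCP orientation; "wrist_force": force on the tool from outside, world axes, zero at the start; "moment": the same for the moment, N m; "grip_width": finger opening in m; "grip_force": force on a finger pad.
Only numpy, scipy, OpenCV 4.12 (cv2) and the standard library are available. Lean on these libraries where they do the work, as an engineer would, in place of code of your own. Each camera call takes 0.05 s, during which the arm holds its last target. There are 200 camera calls.

## Working session

There is one attempt and no reset: what is moved stays moved. The work goes in short steps, Python scripts to look and compute and a shell command to move; the robot and the scene stay as the last step left them, time stands still between calls to the robot, and variables do not carry over. Pictures are saved under pics/ and viewed, at most 14 in all, crops included, and the job is handed in when it is done.

```bash
mkdir -p pics; ls; python3 - <<'E'
from bench import arm
import cv2,numpy as np
print(arm.tcp_to_grasp, arm.state())
for n in ("top","side"):
    s=arm.snapshot(n); cv2.imwrite(f"pics/{n}0.png",s["img"][:,:,::-1]); print(n,s["vertical_fov"],s["cx"],s["cy"],np.round(s["cam_to_world"],4).tolist())
E
```

```text
pics
0.0539 {'time': 0.0, 'joint_pos': array([-8.32004561e+01,  5.04186694e+00,  7.86260975e+01, -1.08007203e-03,
        9.64629740e+01, -5.90791830e+00]), 'dq': array([ 0.01431277, -0.03770894, -0.01840298,  0.01488939, -0.07833877,
        0.01077629]), 'tau': array([-2.51345173e-04, -3.51858330e+01, -3.13276613e+01, -1.75750311e-04,
        1.05333710e-02, -1.08865765e-05]), 'eef_pos': array([ 0.12092914, -0.53619437,  0.30270065]), 'orientation': array([[ 9.75506396e-01,  2.19970878e-01, -2.89170382e-04],
       [ 2.19970962e-01, -9.75503786e-01,  2.26701350e-03],
       [ 2.16590148e-04, -2.27509525e-03, -9.99997389e-01]]), 'wrist_force': array([ 0.09337475, -0.35810822,  0.22001696]), 'moment': array([ 0.01229076,  0.02485241, -0.01115237]), 'grip_force': 0.0, 'grip_width': 0.08548756207778943}
top 56.558470969207384 261.70974570734404 191.47331058916646 [[0.0062, -0.9948, 0.1018, 0.4581], [-0.9998, -0.0045, 0.0172, -0.0142], [-0.0167, -0.1019, -0.9947, 1.0268], [0.0, 0.0, 0.0, 1.0]]
side 45.84327882604073 257.77761176820877 189.448120289156 [[-0.8789, -0.2386, 0.4131, -0.0187], [-0.477, 0.4435, -0.7588, 1.0341], [-0.0021, -0.8639, -0.5036, 0.7122], [0.0, 0.0, 0.0, 1.0]]
```

View pics/top0.png

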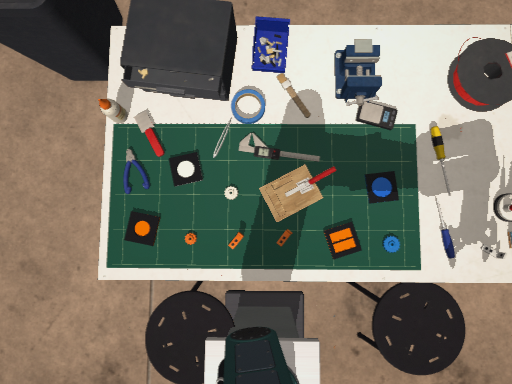

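View pics/side0.png

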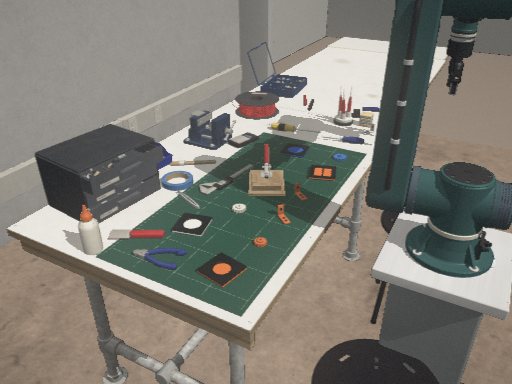

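Top shows: large nest (382,187), medium nest (185,168), small nest (142,228), bracket nest (342,240); gears blue (391,243), white (231,192), orange (190,239); brackets (236,240), (285,238). The jig stands at (290,192), the side view agrees.

```bash
cat > h.py <<'E'
from bench import arm
import cv2,numpy as np
def ray(s,uv,z):
    f=192/np.tan(np.radians(s["vertical_fov"]/2)); T=np.array(s["cam_to_world"])
    uv=np.atleast_2d(uv).astype(float)
    d=np.c_[(uv[:,0]-s["cx"])/f,(uv[:,1]-s["cy"])/f,np.ones(len(uv))]@T[:3,:3].T
    return (T[:3,3]+d*((z-T[2,3])/d[:,2:]))
def mask(img,c):
    h=cv2.cvtColor(img,cv2.COLOR_RGB2HSV)
    r={"orange":((4,150,70),(20,255,255)),"blue":((98,140,90),(118,255,255)),"white":((0,0,150),(180,60,255)),"black":((0,0,0),(180,255,55))}[c]
    return cv2.inRange(h,np.array(r[0]),np.array(r[1]))
def blobs(s,c,z,amin=30,amax=1e9):
    out=[]
    cs,_=cv2.findContours(mask(s["img"],c),cv2.RETR_EXTERNAL,cv2.CHAIN_APPROX_NONE)
    for k in cs:
        if amin<=cv2.contourArea(k)<=amax:
            p=ray(s,k[:,0,:],z)[:,:2]; r=cv2.minAreaRect((p*1000).astype(np.float32))
            out.append((np.round(np.mean(k[:,0,:],0)),cv2.contourArea(k),np.round(r[0],1),np.round(r[1],1),round(r[2],1)))
    return out
E
python3 - <<'E'
from h import *
s=arm.snapshot("top")
for c,z in (("orange",.012),("blue",.011),("white",.012)):
    for b in blobs(s,c,z,40,800):
        if 115<b[0][0]<418 and 124<b[0][1]<270: print(c,*b)
g=s["img"]
def cr(a,b,c,d,k): return cv2.resize(g[b:d,a:c],None,fx=k,fy=k,interpolation=cv2.INTER_CUBIC)
o=np.vstack([cr(120,210,280,270,5)[:,:800],cr(270,210,430,270,5)])
cv2.imwrite("pics/c1.png",o[:600,:,::-1])
E
```

```text
orange [190. 238.] 92.5 [428.  204.8] [30.3 31.7] 45.7
orange [236. 240.] 102.0 [423.6  76. ] [19.4 49. ] 51.7
orange [284. 237.] 96.5 [432.6 -59.8] [17.9 50.1] 53.0
orange [342. 240.] 409.0 [ 426.4 -224. ] [56.  63.1] 18.6
orange [142. 228.] 176.0 [455.7 343.4] [43.8 43.5] 73.4
blue [391. 244.] 193.0 [ 415.8 -359.9] [44.4 45. ] 0.4
blue [381. 187.] 279.0 [ 577.9 -337.8] [54.5 54. ] 0.2
blue [126. 178.] 85.0 [602.4 396.2] [93.5 17.5] 2.5
blue [142. 175.] 81.5 [612.6 353.7] [92.8 18.3] 26.4
```

View pics/c1.png

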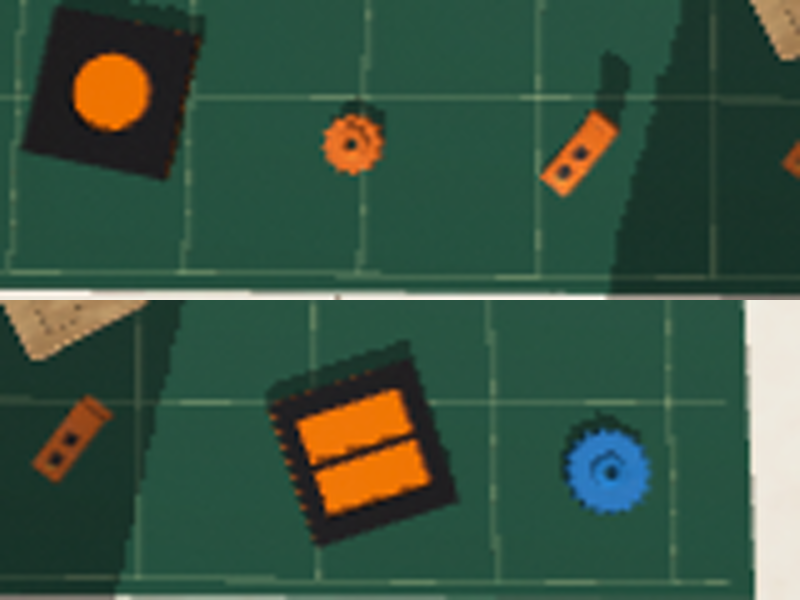

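Legs of both brackets are at the upper-right end (+x,-y). Gears are by the front. Moving over the large gear for a close look.

```bash
cat >> h.py <<'E'
from scipy.spatial.transform import Rotation as R
def go(x,y,z,yaw=None,rows=None):
    """yaw: world direction (deg) of the tool y axis (mod 180). Prints turn about tool z first, then shift in the turned tool frame."""
    s=arm.state(); O=s["orientation"]; 
    cur=np.degrees(np.arctan2(O[1,1],O[0,1])); dy=0 if yaw is None else (yaw-cur+90)%180-90
    xt=O[:,0].copy(); xt[2]=0; xt/=np.linalg.norm(xt); zt=np.array([0,0,-1.]); F=np.c_[xt,np.cross(zt,xt),zt]
    tilt=np.cross(O[:,2],zt); Ot=O.T@tilt
    F2=R.from_rotvec([0,0,np.radians(dy)]).as_matrix()@F
    d=F2.T@(np.array([x,y,z])-s["eef_pos"])
    print("turn rz",round(-dy,2),"level",np.round(np.degrees(Ot[:2]),2),"shift mm",np.round(d*1000,1),"q6",round(s["joint_pos"][5],1),"tcp",np.round(s["eef_pos"],4),"yaw",round(cur,1),"t",round(s["time"],1))
def look(name,save=None):
    s=arm.snapshot(name)
    if save: cv2.imwrite(f"pics/{save}.png",s["img"][:,:,::-1])
    return s
E
echo '[[[0.041, -0.0134, 0.007, 0, 0, 0, 0.085], [0.041, -0.0134, 0.007, 0, 0, 0, 0.085], [0.041, -0.0134, 0.007, 0, 0, 0, 0.085], [0.041, -0.0134, 0.007, 0, 0, 0, 0.085], [0.041, -0.0134, 0.007, 0, 0, 0, 0.085], [0.041, -0.0134, 0.007, 0, 0, 0, 0.085], [0.041, -0.0134, 0.007, 0, 0, 0, 0.07], [0.04, -0.013, 0.007, 0, 0, 0, 0.058], [0, 0, 0, 0, 0, 0, 0.058], [0, 0, 0, 0, 0, 0, 0.058]]]' > mv.in && python3 -m jog mv.in
python3 - <<'E'
from h import *
s=look("wrist","w1"); print(np.round(s["cam_to_world"],3).tolist())
for z in (.012,.010):
  for b in blobs(s,"blue",z,300): print(z,*b)
go(.4158,-.3599,.15)
E
```

```text
time: 1.15
eef_pos: [0.4169, -0.3596, 0.2471]
orientation: [[0.975, 0.222, -0.002], [0.222, -0.975, 0.001], [-0.001, -0.001, -1.0]]
wrist_force: [-0.0, -0.3, -0.1]
grip_width: 0.0581
grip_force: 0.0
[[0.223, -0.926, -0.305, 0.495], [-0.975, -0.211, -0.07, -0.341], [0.0, 0.313, -0.95, 0.318], [0.0, 0.0, 0.0, 1.0]]
0.012 [393. 202.] 732.5 [ 418.3 -518.4] [77.2 21.3] 11.9
0.012 [256. 176.] 1338.5 [ 417.2 -361.6] [48.2 48.1] 86.8
0.012 [270.  15.] 2040.5 [ 566.  -340.9] [32.7 58.1] 12.9
0.01 [393. 202.] 732.5 [ 417.8 -519.5] [77.7 21.5] 11.9
0.01 [256. 176.] 1338.5 [ 416.7 -361.7] [48.5 48.4] 86.8
0.01 [270.  15.] 2040.5 [ 566.4 -340.9] [32.9 58.4] 12.9
turn rz 0 level [-0.02  0.06] shift mm [-0.3 -0.6 97.6] q6 30.5 tcp [ 0.4163 -0.3604  0.2476] yaw -77.3 t 1.2
```

View pics/w1.png

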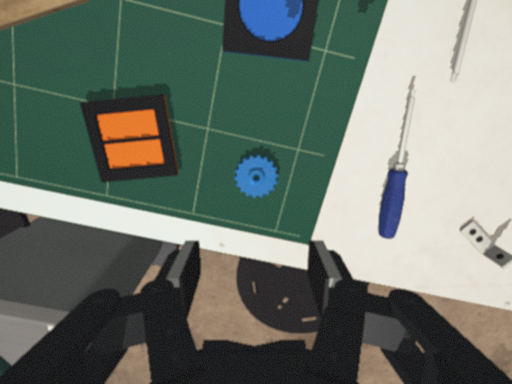

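The blue gear is at pixel (256,176), i.e. world (417,-361.6) mm; large nest at (270,15), bracket nest at (130,138). Descending and gently probing the mat for the fingertip height.

```bash
echo '[[[0, -0.0015, 0.03, 0, 0, 0, 0.058], [0, 0, 0.035, 0, 0, 0, 0.058], [0.0005, 0.001, 0.035, 0, 0, 0, 0.058], [0, 0, 0.035, 0, 0, 0, 0.058], [0, 0, 0.02, 0, 0, 0, 0.058], [0, 0, 0.01, 0, 0, 0, 0.058], [0, 0, 0, 0, 0, 0, 0.058]]]' > mv.in && python3 -m jog mv.in; echo '[[[0, 0, 0.002, 0, 0, 0, 0.058], [0, 0, 0.001, 0, 0, 0, 0.058], [0, 0, 0.001, 0, 0, 0, 0.058], [0, 0, 0, 0, 0, 0, 0.058]]]' > mv.in && python3 -m jog mv.in;echo '[[[0, 0, 0.001, 0, 0, 0, 0.058], [0, 0, 0.001, 0, 0, 0, 0.058], [0, 0, 0, 0, 0, 0, 0.058]]]' > mv.in && python3 -m jog mv.in
```

```text
time: 1.9
eef_pos: [0.4154, -0.3602, 0.0818]
orientation: [[0.976, 0.218, -0.002], [0.218, -0.976, 0.002], [-0.002, -0.002, -1.0]]
wrist_force: [0.1, 0.2, -0.4]
grip_width: 0.0581
grip_force: 0.0
time: 2.3
eef_pos: [0.4172, -0.3601, 0.0797]
orientation: [[0.975, 0.22, 0.001], [0.22, -0.975, -0.001], [0.001, 0.001, -1.0]]
wrist_force: [0.5, -0.6, 0.6]
grip_width: 0.0577
grip_force: 0.0
time: 2.6
eef_pos: [0.4168, -0.3597, 0.0768]
orientation: [[0.975, 0.22, -0.0], [0.22, -0.975, 0.0], [-0.0, -0.0, -1.0]]
wrist_force: [0.0, -1.0, -0.0]
grip_width: 0.0582
grip_force: 0.0
```

```bash
for i in 1 2; do echo '[[[0, 0, 0.001, 0, 0, 0, 0.058], [0, 0, 0.001, 0, 0, 0, 0.058], [0, 0, 0, 0, 0, 0, 0.058]]]' > mv.in && python3 -m jog mv.in | egrep 'eef|force'; done
```

```text
eef_pos: [0.4168, -0.3597, 0.0747]
wrist_force: [0.0, -0.6, 0.1]
grip_force: 0.0
eef_pos: [0.4168, -0.3598, 0.0727]
wrist_force: [0.6, -0.2, -0.8]
grip_force: 0.0
```

```bash
for i in 1; do echo '[[[0, 0, 0.001, 0, 0, 0, 0.058], [0, 0, 0, 0, 0, 0, 0.058]]]' > mv.in && python3 -m jog mv.in | egrep 'eef|force';  done;echo '[[[0, 0, 0.001, 0, 0, 0, 0.058], [0, 0, 0, 0, 0, 0, 0.058]]]' > mv.in && python3 -m jog mv.in | egrep 'eef|force'
```

```text
eef_pos: [0.4168, -0.3598, 0.0718]
wrist_force: [-0.6, 0.7, 0.3]
grip_force: 0.0
eef_pos: [0.417, -0.36, 0.0711]
wrist_force: [0.7, -0.3, 1.0]
grip_force: 0.6
```

```bash
echo '[[[0, 0, 0.001, 0, 0, 0, 0.058], [0, 0, 0, 0, 0, 0, 0.058]]]' > mv.in && python3 -m jog mv.in | egrep 'eef|force';echo '[[[0, 0, 0.001, 0, 0, 0, 0.058], [0, 0, 0, 0, 0, 0, 0.058]]]' > mv.in && python3 -m jog mv.in | egrep 'eef|force'
```

```text
eef_pos: [0.417, -0.36, 0.071]
wrist_force: [-2.2, 2.0, 5.6]
grip_force: 2.9
eef_pos: [0.417, -0.36, 0.071]
wrist_force: [-4.0, 3.0, 10.1]
grip_force: 5.2
```

```bash
echo '[[[0, 0.0015, -0.009, 0, 0, 0, 0.058], [0, 0, 0, 0, 0, 0, 0.058], [0, 0, 0, 0, 0, 0, 0.04], [0, 0, 0, 0, 0, 0, 0.04], [0, 0, 0, 0, 0, 0, 0.04], [0, 0, 0, 0, 0, 0, 0.04]]]' > mv.in && python3 -m jog mv.in
```

```text
time: 4.6
eef_pos: [0.4176, -0.3617, 0.079]
orientation: [[0.975, 0.22, 0.001], [0.22, -0.975, -0.001], [0.001, 0.001, -1.0]]
wrist_force: [-1.7, 1.6, 4.7]
grip_width: 0.0437
grip_force: 60.1
```

```bash
echo '[[[0, 0, -0.02, 0, 0, 0, 0.04], [0, 0, -0.03, 0, 0, 0, 0.04], [0, 0, -0.04, 0, 0, 0, 0.04], [0, 0, -0.04, 0, 0, 0, 0.04], [0, 0, 0, 0, 0, 0, 0.04]]]' > mv.in && python3 -m jog mv.in
python3 - <<'E'
from h import *
s=look("wrist","w2")
for b in blobs(s,"blue",.010,300): print(*b)
for b in blobs(s,"orange",.010,300): print(*b)
go(.578,-.3385,.2)
E
```

```text
time: 5.1
eef_pos: [0.4192, -0.3634, 0.2149]
orientation: [[0.975, 0.22, 0.009], [0.22, -0.975, -0.01], [0.007, 0.011, -1.0]]
wrist_force: [0.3, -0.1, -0.2]
grip_width: 0.0437
grip_force: 61.0
[254. 252.] 5045.0 [ 345.4 -382.7] [100.5  88.5] 10.3
[399. 216.] 1048.0 [ 417.9 -519.8] [79.2 22.4] 10.9
[264.  13.] 1968.5 [ 563.6 -341.3] [27.4 57.3] 12.9
[113. 163.] 1721.5 [ 411.9 -228.2] [28.  61.5] 17.9
[106. 131.] 1905.5 [ 440.6 -218.8] [28.1 61.5] 18.2
turn rz 0 level [ 0.38 -0.22] shift mm [161.   11.7  11.5] q6 30.5 tcp [ 0.4183 -0.3625  0.2115] yaw -77.3 t 5.2
```

View pics/w2.png

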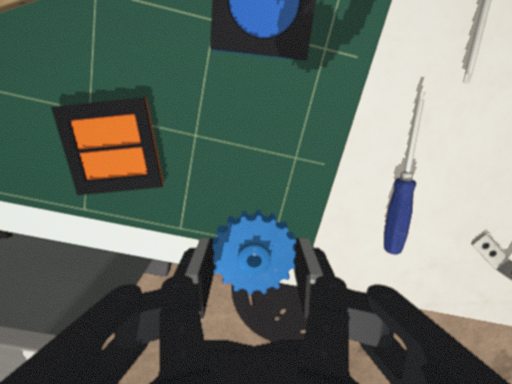

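Gear is held level with its hub at (254,258); bracket slots at (109,131) and (113,163). Move on part way and measure both the held gear and the nest.

```bash
echo '[[[0.03, 0.003, 0, 0, 0, 0, 0.04], [0.03, 0.003, 0, 0, 0, 0, 0.04], [0.03, 0.003, 0, 0, 0, 0, 0.04], [0, 0, 0, 0, 0, 0, 0.04], [0, 0, 0, 0, 0, 0, 0.04]]]' > mv.in && python3 -m jog mv.in
cat >> h.py <<'E'
def held(c,z0):  # offset of held gear (rim-top contour) relative to tcp, tool axes mm; z0=tcp height above gear bottom
    s=look("wrist"); st=arm.state(); z=st["eef_pos"][2]-z0+.009
    m=mask(s["img"],c); m[:150]=0
    k=max(cv2.findContours(m,cv2.RETR_EXTERNAL,cv2.CHAIN_APPROX_NONE)[0],key=cv2.contourArea)
    p=ray(s,k[:,0,:],z)
    # fit circle on the extreme (far) side and hub hole free: least squares
    q=(p-st["eef_pos"])@st["orientation"]*1000
    print("held extents tool x",q[:,0].min().round(1),q[:,0].max().round(1),"y",q[:,1].min().round(1),q[:,1].max().round(1))
    return s
E
python3 - <<'E'
from h import *
s=held("blue",.076)
for b in blobs(s,"blue",.010,300): print(*b)
go(.578,-.3385,.2)
E
```

```text
time: 5.65
eef_pos: [0.5066, -0.3496, 0.2053]
orientation: [[0.975, 0.221, -0.004], [0.221, -0.975, 0.003], [-0.003, -0.003, -1.0]]
wrist_force: [0.2, -0.8, -0.0]
grip_width: 0.0438
grip_force: 61.0
held extents tool x -24.1 26.8 y -23.0 21.5
[253. 252.] 5155.0 [ 434.2 -365.1] [99.1 86.1] 11.5
[260. 107.] 3556.5 [ 578.2 -338. ] [58.3 58. ] 58.2
turn rz 0 level [-0.15  0.16] shift mm [72.6  4.7  5.8] q6 37.4 tcp [ 0.5061 -0.3499  0.2058] yaw -77.3 t 5.7
```

```bash
echo '[[[0.03, 0.002, 0, 0, 0, 0, 0.04], [0.03, 0.002, 0, 0, 0, 0, 0.04], [0.0107, 0.0009, 0.02, 0, 0, 0, 0.04], [0, 0, 0.03, 0, 0, 0, 0.04], [0, 0, 0.03, 0, 0, 0, 0.04], [0, 0, 0.02, 0, 0, 0, 0.04], [0, 0, 0.01, 0, 0, 0, 0.04], [0, 0, 0, 0, 0, 0, 0.04], [0, 0, 0, 0, 0, 0, 0.04]]]' > mv.in && python3 -m jog mv.in
python3 - <<'E'
from h import *
go(.578,-.338,.087)
E
```

```text
time: 6.6
eef_pos: [0.5769, -0.3401, 0.099]
orientation: [[0.976, 0.219, 0.001], [0.219, -0.976, -0.001], [0.001, 0.001, -1.0]]
wrist_force: [-0.7, -0.6, -0.2]
grip_width: 0.0438
grip_force: 61.1
turn rz 0 level [ 0.07 -0.05] shift mm [ 1.5 -1.8 12. ] q6 42.0 tcp [ 0.5769 -0.3401  0.099 ] yaw -77.3 t 6.6
```

```bash
echo '[[[-0.0005, -0.001, 0.005, 0, 0, 0, 0.04], [0, 0, 0.004, 0, 0, 0, 0.04], [0, 0, 0.002, 0, 0, 0, 0.04], [0, 0, 0, 0, 0, 0, 0.04], [0, 0, 0, 0, 0, 0, 0.04]]]' > mv.in && python3 -m jog mv.in | egrep 'eef|force'
```

```text
eef_pos: [0.5764, -0.3386, 0.087]
wrist_force: [0.0, -0.3, -0.9]
grip_force: 61.1
```

Open and rise, then look.

```bash
echo '[[[0, 0, 0, 0, 0, 0, 0.054], [0, 0, 0, 0, 0, 0, 0.054], [0, 0, 0, 0, 0, 0, 0.056], [0, 0, -0.01, 0, 0, 0, 0.058], [0, 0, -0.03, 0, 0, 0, 0.058], [0, 0, -0.04, 0, 0, 0, 0.058], [-0.03, 0, -0.04, 0, 0, 0, 0.058], [-0.04, 0, -0.02, 0, 0, 0, 0.058], [0, 0, 0, 0, 0, 0, 0.058], [0, 0, 0, 0, 0, 0, 0.058]]]' > mv.in && python3 -m jog mv.in | egrep 'eef|force'
python3 - <<'E'
from h import *
s=look("wrist","w3")
for b in blobs(s,"blue",.019,300): print(*b)
for c in("orange","white"):
  for b in blobs(s,c,.010,300): print(c,*b)
t=look("top")
print(t["img"][168,185],t["img"][190,229])
go(.56,.08,.25)
E
```

```text
eef_pos: [0.5079, -0.3544, 0.2288]
wrist_force: [-0.3, 0.4, 0.1]
grip_force: 0.0
[377. 272.] 434.5 [ 432.9 -512.1] [50.4 20.7] 10.8
[253. 108.] 2972.0 [ 578.3 -338.1] [56.3 56.3] 12.6
orange [124. 238.] 1166.5 [ 411.3 -228.2] [28.  61.3] 18.3
orange [117. 213.] 1283.0 [ 440.  -218.9] [27.8 61.5] 18.3
white [262. 315.] 3267.0 [ 360.7 -393.8] [ 86.2 161.5] 0.8
white [ 66. 283.] 2402.5 [ 334.9 -172.5] [160.8  33. ] 90.0
white [21. 55.] 826.5 [ 578.7 -117.2] [32.3 41.2] 27.8
white [441. 162.] 45468.0 [ 479.9 -546.9] [476.4 204.7] 28.1
[241 241 229] [225 214 189]
turn rz 0 level [-0.08  0.03] shift mm [ 146.  -411.5  -24. ] q6 37.2 tcp [ 0.5082 -0.3535  0.226 ] yaw -77.3 t 8.2
```

View pics/w3.png

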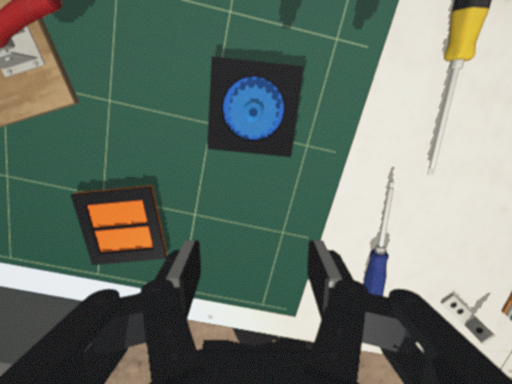

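Large gear is in its well (253,108), centred. Go to the white gear.

```bash
echo '[[[0.0078, -0.0427, 0, 0, 0, 0, 0.056], [0.0078, -0.0427, 0, 0, 0, 0, 0.056], [0.0078, -0.0427, 0, 0, 0, 0, 0.056], [0.0078, -0.0427, 0, 0, 0, 0, 0.056], [0.0078, -0.0427, 0, 0, 0, 0, 0.056], [0.0078, -0.0427, 0, 0, 0, 0, 0.056], [0.0078, -0.0427, 0, 0, 0, 0, 0.056], [0.0078, -0.0427, 0, 0, 0, 0, 0.056], [0.0078, -0.0427, 0, 0, 0, 0, 0.056], [0.0078, -0.0427, 0, 0, 0, 0, 0.056], [0, 0, 0, 0, 0, 0, 0.055], [0, 0, 0, 0, 0, 0, 0.05]]]' > mv.in && python3 -m jog mv.in | egrep 'eef|grip'
python3 - <<'E'
from h import *
s=look("wrist","w4")
for c,z in(("white",.012),("orange",.012)):
  for b in blobs(s,c,z,200): print(c,*b)
go(.56,.08,.079)
E
```

```text
eef_pos: [0.4899, 0.0812, 0.2254]
grip_width: 0.0503
grip_force: 0.0
white [489. 350.] 839.5 [ 336.  -255.9] [88.7 34.4] 89.1
white [256. 309.] 2504.5 [336.   40.2] [138.9  35.3] 89.5
white [ 75. 273.] 3433.5 [336.2 250.4] [176.6  34.8] 90.0
white [476. 143.] 2376.0 [ 574.8 -115.5] [43.2 80.7] 26.7
white [259. 109.] 1235.0 [559.6  91.9] [38.9 38.8] 0.6
white [479.  23.] 702.5 [671.1 -80.5] [61.  13.7] 83.7
white [127.   8.] 959.0 [612.6 220.4] [17.2 46.7] 13.0
orange [491. 300.] 730.5 [ 410.5 -224.6] [27.8 50.5] 17.8
orange [493. 278.] 701.5 [ 438.4 -212.5] [27.3 44.7] 18.3
orange [473. 275.] 242.5 [ 429.2 -185.7] [45.6 96.6] 76.4
orange [371. 255.] 719.5 [428.5 -67.3] [44.  50.9] 52.8
orange [249. 237.] 716.0 [422.7  71.7] [31.  49.6] 50.7
orange [127. 209.] 745.5 [429.8 204.4] [33.  36.3] 77.3
orange [  4. 159.] 293.0 [455.5 327.5] [10.6 38.7] 87.5
turn rz 0 level [0.01 0.14] shift mm [ 68.1  15.6 146.7] q6 80.0 tcp [0.4901 0.0801 0.2257] yaw -77.2 t 9.4
```

View pics/w4.png

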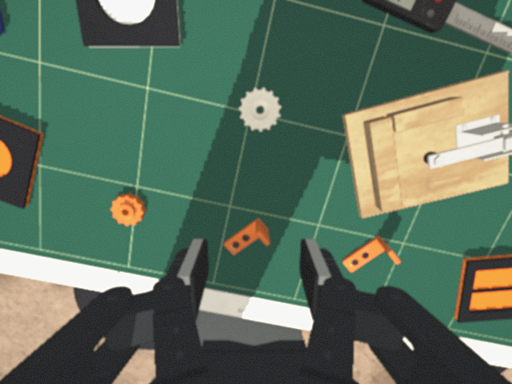

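White gear at pixel (259,109) → (559.6,91.9) mm; legs of both brackets seen at their right ends.

```bash
echo '[[[0.035, 0.002, 0, 0, 0, 0, 0.05], [0.0355, 0.002, 0.02, 0, 0, 0, 0.05], [0, 0, 0.035, 0, 0, 0, 0.05], [0, 0, 0.035, 0, 0, 0, 0.05], [0, 0, 0.03, 0, 0, 0, 0.05], [0, 0, 0.015, 0, 0, 0, 0.05], [0, 0, 0, 0, 0, 0, 0.05], [0, 0, 0, 0, 0, 0, 0.05]]]' > mv.in && python3 -m jog mv.in | egrep 'eef|grip'
python3 - <<'E'
from h import *
go(.5596,.0919,.079)
E
```

```text
eef_pos: [0.5606, 0.0906, 0.0928]
grip_width: 0.0499
grip_force: 0.0
turn rz 0 level [ 0.02 -0.08] shift mm [-0.7 -1.5 13.8] q6 80.8 tcp [0.5606 0.0906 0.0928] yaw -77.4 t 10.2
```

```bash
echo '[[[-0.0005, -0.001, 0.008, 0, 0, 0, 0.05], [0, 0, 0.0055, 0, 0, 0, 0.05], [0, 0, 0, 0, 0, 0, 0.05], [0, 0, 0, 0, 0, 0, 0.03], [0, 0, 0, 0, 0, 0, 0.03], [0, 0, 0, 0, 0, 0, 0.03], [0, 0, 0, 0, 0, 0, 0.03]]]' > mv.in && python3 -m jog mv.in | egrep 'eef|grip'
echo '[[[0, 0, -0.01, 0, 0, 0, 0.03], [0, 0, -0.03, 0, 0, 0, 0.03], [0, 0, -0.04, 0, 0, 0, 0.03], [0, 0, -0.04, 0, 0, 0, 0.03], [0, 0, -0.02, 0, 0, 0, 0.03], [0, 0, 0, 0, 0, 0, 0.03], [0, 0, 0, 0, 0, 0, 0.03]]]' > mv.in && python3 -m jog mv.in | egrep 'eef|grip'
python3 - <<'E'
from h import *
s=held("white",.076)
for b in blobs(s,"white",.010,200): print(*b)
go(.6,.22,.21)
E
```

```text
eef_pos: [0.5596, 0.0922, 0.0792]
grip_width: 0.0363
grip_force: 60.2
eef_pos: [0.5589, 0.0921, 0.2182]
grip_width: 0.0362
grip_force: 60.0
held extents tool x -19.9 23.5 y -18.7 18.0
[363. 374.] 466.5 [ 339.9 -100.9] [59. 28.] 90.0
[ 37. 319.] 1650.5 [336.5 300.9] [35.1 96.2] 0.0
[254. 251.] 3647.0 [482.5  75.5] [86.8 73.2] 14.8
[460. 218.] 2624.0 [ 571.6 -122.2] [53.4 92.4] 25.5
[474. 115.] 1518.5 [667.  -95.5] [90.3 19.9] 82.8
[388.  80.] 593.5 [679.1  -3.3] [28.1 19.7] 82.5
[127.  79.] 2627.5 [627.9 224.7] [50.2 50.4] 12.7
[380.  36.] 1039.0 [706.4  17.5] [60.9 24.6] 45.2
[341.  38.] 2042.0 [707.8  45.8] [45.2 54.8] 82.4
[243.  27.] 781.0 [690.1 132.7] [14.5 62. ] 67.7
turn rz 0 level [-0.02  0.17] shift mm [  68.8 -115.6    6.7] q6 80.9 tcp [0.5583 0.0921 0.2167] yaw -77.3 t 11.7
```

```bash
echo '[[[0.025, -0.028, 0, 0, 0, 0, 0.03], [0.025, -0.029, 0, 0, 0, 0, 0.03], [0.025, -0.029, 0, 0, 0, 0, 0.03], [0.0222, -0.0276, 0, 0, 0, 0, 0.03], [0, 0, 0.04, 0, 0, 0, 0.03], [0, 0, 0.04, 0, 0, 0, 0.03], [0, 0, 0.03, 0, 0, 0, 0.03], [0, 0, 0.009, 0, 0, 0, 0.03], [0, 0, 0, 0, 0, 0, 0.03], [0, 0, 0, 0, 0, 0, 0.03]]]' > mv.in && python3 -m jog mv.in | egrep 'eef|grip'
python3 - <<'E'
from h import *
go(.6279,.2247,.087)
E
```

```text
eef_pos: [0.6295, 0.2243, 0.1003]
grip_width: 0.0361
grip_force: 60.0
turn rz 0 level [ 0.   -0.08] shift mm [-1.5 -0.7 13.3] q6 92.1 tcp [0.6295 0.2243 0.1003] yaw -77.3 t 12.7
```

```bash
echo '[[[-0.001, -0.0003, 0.007, 0, 0, 0, 0.03], [0, 0, 0.0058, 0, 0, 0, 0.03], [0, 0, 0, 0, 0, 0, 0.03], [0, 0, 0, 0, 0, 0, 0.03]]]' > mv.in && python3 -m jog mv.in | egrep 'eef|force'
echo '[[[0, 0, 0, 0, 0, 0, 0.046], [0, 0, 0, 0, 0, 0, 0.046], [0, 0, 0, 0, 0, 0, 0.048], [0, 0, -0.01, 0, 0, 0, 0.05], [0, 0, -0.03, 0, 0, 0, 0.05], [0, 0, -0.04, 0, 0, 0, 0.05], [-0.03, 0, -0.04, 0, 0, 0, 0.05], [-0.04, 0, -0.02, 0, 0, 0, 0.05], [-0.04, 0, 0, 0, 0, 0, 0.05], [0, 0, 0, 0, 0, 0, 0.05], [0, 0, 0, 0, 0, 0, 0.05]]]' > mv.in && python3 -m jog mv.in | egrep 'eef|force'
python3 - <<'E'
from h import *
s=look("wrist","w5")
for b in blobs(s,"white",.019,600,4000): print(*b)
for b in blobs(s,"orange",.012,200): print(*b)
for b in blobs(s,"orange",.010,200): print(*b)
go(.428,.205,.0795)
E
```

```text
eef_pos: [0.6279, 0.2244, 0.0868]
wrist_force: [0.7, 0.8, 0.3]
grip_force: 60.0
eef_pos: [0.5201, 0.2002, 0.2276]
wrist_force: [0.3, -0.3, 0.0]
grip_force: 0.0
[251. 327.] 1901.0 [343.2 162.6] [136.9  31.6] 89.8
[255.  64.] 2440.0 [627.4 224. ] [46.4 49. ] 12.7
[460. 296.] 719.0 [439.2 -68.3] [42.7 76. ] 17.9
[356. 277.] 287.0 [430.6  59.9] [44.1 19.1] 49.0
[232. 256.] 616.0 [429.6 205.6] [35.6 32.6] 12.3
[109. 208.] 1273.0 [456.7 343.6] [44.3 44.2] 12.7
[460. 296.] 719.0 [438.1 -70.3] [43.  76.5] 17.9
[356. 277.] 287.0 [429.5  58.8] [44.4 19.2] 49.0
[232. 256.] 616.0 [428.5 205.5] [35.8 32.8] 12.3
[109. 208.] 1273.0 [455.7 344.5] [44.6 44.5] 12.7
turn rz 0 level [ 0.   -0.13] shift mm [-89.7 -25.  148.1] q6 92.5 tcp [0.521  0.2003 0.2276] yaw -77.3 t 14.2
```

View pics/w5.png

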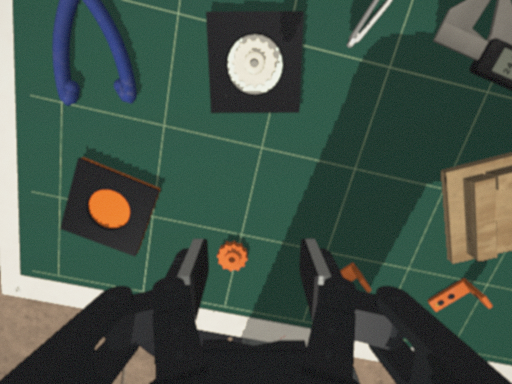

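White gear seated (255,64). Orange gear at (232,256), small well at (109,208).

```bash
echo '[[[-0.03, -0.009, 0, 0, 0, 0, 0.044], [-0.03, -0.009, 0, 0, 0, 0, 0.044], [-0.028, -0.0074, 0.02, 0, 0, 0, 0.044], [0, 0, 0.04, 0, 0, 0, 0.044], [0, 0, 0.04, 0, 0, 0, 0.044], [0, 0, 0.03, 0, 0, 0, 0.044], [0, 0, 0.005, 0, 0, 0, 0.044], [0, 0, 0, 0, 0, 0, 0.044], [0, 0, 0, 0, 0, 0, 0.044]]]' > mv.in && python3 -m jog mv.in | egrep 'eef|grip'
python3 - <<'E'
from h import *
go(.429,.2055,.080)
E
```

```text
eef_pos: [0.4311, 0.2062, 0.0935]
grip_width: 0.0442
grip_force: 0.0
turn rz 0 level [-0.01 -0.2 ] shift mm [-2.2  0.2 13.5] q6 96.1 tcp [0.4311 0.2062 0.0935] yaw -77.3 t 15.2
```

```bash
echo '[[[-0.0015, 0, 0.008, 0, 0, 0, 0.044], [0, 0, 0.0055, 0, 0, 0, 0.044], [0, 0, 0, 0, 0, 0, 0.044], [0, 0, 0, 0, 0, 0, 0.025], [0, 0, 0, 0, 0, 0, 0.025], [0, 0, 0, 0, 0, 0, 0.025], [0, 0, 0, 0, 0, 0, 0.025]]]' > mv.in && python3 -m jog mv.in | egrep 'eef|grip'
echo '[[[0, 0, -0.01, 0, 0, 0, 0.025], [0, 0, -0.03, 0, 0, 0, 0.025], [0, 0, -0.04, 0, 0, 0, 0.025], [0, 0, -0.04, 0, 0, 0, 0.025], [0, 0, -0.02, 0, 0, 0, 0.025], [0, 0, 0, 0, 0, 0, 0.025], [0, 0, 0, 0, 0, 0, 0.025]]]' > mv.in && python3 -m jog mv.in | egrep 'eef|grip'
python3 - <<'E'
from h import *
s=held("orange",.077)
for b in blobs(s,"orange",.010,200): print(*b)
go(.4557,.344,.21)
E
```

```text
eef_pos: [0.428, 0.2054, 0.0786]
grip_width: 0.0301
grip_force: 59.6
eef_pos: [0.4275, 0.2052, 0.218]
grip_width: 0.0301
grip_force: 59.4
held extents tool x -17.8 20.3 y -16.5 15.6
[254. 251.] 2567.5 [351.3 188.5] [75.6 64. ] 14.5
[494. 231.] 652.5 [431.9 -55.7] [21.1 45.7] 52.4
[382. 211.] 904.0 [428.4  71.4] [34.1 64.3] 28.8
[116. 122.] 1812.0 [456.7 344.4] [44.7 45.1] 82.0
turn rz 0 level [0.02 0.14] shift mm [  58.6 -129.2    6.7] q6 96.1 tcp [0.427  0.2051 0.2167] yaw -77.3 t 16.6
```

```bash
echo '[[[0.015, -0.032, 0, 0, 0, 0, 0.025], [0.015, -0.032, 0, 0, 0, 0, 0.025], [0.015, -0.033, 0, 0, 0, 0, 0.025], [0.0145, -0.032, 0, 0, 0, 0, 0.025], [0, 0, 0.04, 0, 0, 0, 0.025], [0, 0, 0.04, 0, 0, 0, 0.025], [0, 0, 0.03, 0, 0, 0, 0.025], [0, 0, 0.007, 0, 0, 0, 0.025], [0, 0, 0, 0, 0, 0, 0.025], [0, 0, 0, 0, 0, 0, 0.025]]]' > mv.in && python3 -m jog mv.in | egrep 'eef|grip'
python3 - <<'E'
from h import *
go(.456,.3444,.0872)
E
```

```text
eef_pos: [0.458, 0.3445, 0.1021]
grip_width: 0.0299
grip_force: 59.5
turn rz 0 level [-0.02 -0.09] shift mm [-1.9 -0.3 14.9] q6 108.6 tcp [0.458  0.3445 0.1021] yaw -77.3 t 17.6
```

```bash
echo '[[[-0.0015, -0.0003, 0.009, 0, 0, 0, 0.025], [0, 0, 0.0055, 0, 0, 0, 0.025], [0, 0, 0, 0, 0, 0, 0.025], [0, 0, 0, 0, 0, 0, 0.025]]]' > mv.in && python3 -m jog mv.in | egrep 'eef|force'
echo '[[[0, 0, 0, 0, 0, 0, 0.04], [0, 0, 0, 0, 0, 0, 0.04], [0, 0, 0, 0, 0, 0, 0.042], [0, 0, -0.01, 0, 0, 0, 0.044], [0, 0, -0.03, 0, 0, 0, 0.044], [0, 0, -0.04, 0, 0, 0, 0.044], [-0.03, 0.02, -0.04, 0, 0, 0, 0.044], [-0.03, 0.03, -0.02, 0, 0, 0, 0.044], [-0.02, 0.04, 0, 0, 0, 0, 0.044], [0, 0.04, 0, 0, 0, 0, 0.044], [0, 0.04, 0, 0, 0, 0, 0.044], [0, 0.04, 0, 0, 0, 0, 0.044], [0, 0, 0, 0, 0, 0, 0.044], [0, 0, 0, 0, 0, 0, 0.044]]]' > mv.in && python3 -m jog mv.in | egrep 'eef|force'
python3 - <<'E'
from h import *
s=look("wrist","w6")
for b in blobs(s,"orange",.019,200): print(*b)
go(.4,.08,.22,-128.5)
E
```

```text
eef_pos: [0.4559, 0.3442, 0.0869]
wrist_force: [0.4, 0.1, -0.3]
grip_force: 59.5
eef_pos: [0.426, 0.1231, 0.2246]
wrist_force: [0.1, 0.5, -0.3]
grip_force: 0.0
[434. 209.] 933.0 [440.3 -59.7] [34.1 67. ] 30.5
[302. 192.] 802.5 [424.5  74.6] [29.3 49.2] 48.1
[ 30. 101.] 1847.5 [457.4 339.1] [43.6 43.8] 45.5
turn rz 51.18 level [-0.03 -0.05] shift mm [ 7.1 50.4  4.3] q6 86.2 tcp [0.4258 0.1238 0.2243] yaw -77.3 t 19.4
```

View pics/w6.png

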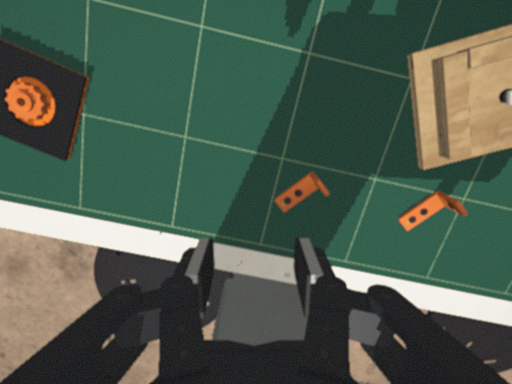

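Orange gear sits in its well at (30,101); brackets at (302,192) and (434,209), legs at the right end. Turn in line with bracket A and look closer.

```bash
echo '[[[0, 0, 0, 0, 0, 8.53, 0.044], [0, 0, 0, 0, 0, 8.53, 0.044], [0, 0, 0, 0, 0, 8.53, 0.044], [0, 0, 0, 0, 0, 8.53, 0.044], [0, 0, 0, 0, 0, 8.53, 0.044], [0, 0, 0, 0, 0, 8.53, 0.044], [-0.0232, 0.0198, 0.01, 0, 0, 0, 0.044], [-0.0232, 0.0198, 0.01, 0, 0, 0, 0.044], [0, 0, 0, 0, 0, 0, 0.044], [0, 0, 0, 0, 0, 0, 0.044]]]' > mv.in && python3 -m jog mv.in
python3 - <<'E'
from h import *
s=look("wrist","w7")
for b in blobs(s,"orange",.008,200): print(*b)
go(.42,.08,.22,-128.5)
c=s["img"][40:300,150:512]; cv2.imwrite("pics/w7c.png",cv2.resize(c,None,fx=2.2,fy=2.2,interpolation=cv2.INTER_CUBIC)[:,:,::-1])
E
```

```text
time: 20.45
eef_pos: [0.3645, 0.1226, 0.2039]
orientation: [[0.785, -0.62, 0.001], [-0.62, -0.785, 0.0], [0.001, -0.001, -1.0]]
wrist_force: [-0.4, -0.3, 0.0]
grip_width: 0.0441
grip_force: 0.0
[ 27. 249.] 1364.0 [457.6 349.2] [47.5 45.3] 51.7
[ 61. 228.] 206.5 [448.9 303.5] [ 4.3 82.7] 78.9
[254. 101.] 1192.5 [425.4  74.5] [18.9 52. ] 51.7
[379.   9.] 324.5 [418.5 -48.5] [18.9 13.3] 51.7
turn rz 0.14 level [-0.09 -0.08] shift mm [ 69.2  -0.8 -15.5] q6 138.4 tcp [0.3653 0.1224 0.2045] yaw -128.4 t 20.5
```

View pics/w7c.png

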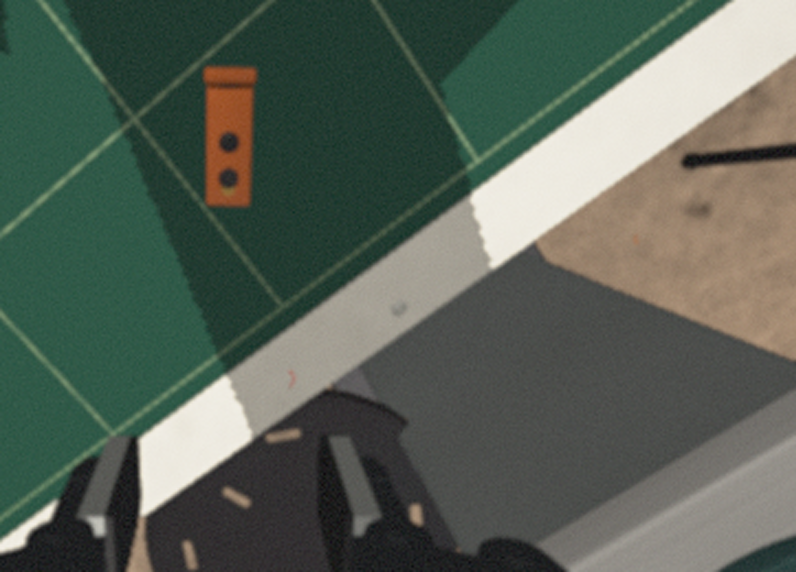

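Bracket A: foot end at crop (229,207), leg top at (230,76), aligned with the tool. Compute the leg from both.

```bash
python3 - <<'E'
from h import *
s=look("wrist"); u=np.array([np.cos(np.radians(-38.3)),np.sin(np.radians(-38.3)),0])
a=ray(s,[254.1,134.3],.008)[0]+.0475*u; b=ray(s,[254.5,74.5],.037)[0]; print(a,b)
go(*((a+b)/2)[:2],.086,51.7)
E
```

```text
[0.44161613 0.06224893 0.008     ] [0.44205739 0.06154153 0.037     ]
turn rz -0.09 level [-0.1  -0.09] shift mm [ 97.1   0.2 118.7] q6 138.4 tcp [0.3658 0.1223 0.2047] yaw -128.4 t 20.6
```

```bash
echo '[[[0.033, 0, 0, 0, 0, 0, 0.044], [0.033, 0, 0, 0, 0, 0, 0.044], [0.031, 0.0002, 0, 0, 0, 0, 0.044], [0, 0, 0.03, 0, 0, 0, 0.044], [0, 0, 0.035, 0, 0, 0, 0.044], [0, 0, 0.03, 0, 0, 0, 0.044], [0, 0, 0.01, 0, 0, 0, 0.044], [0, 0, 0, 0, 0, 0, 0.044], [0, 0, 0, 0, 0, 0, 0.044]]]' > mv.in && python3 -m jog mv.in | egrep 'eef|force'
python3 - <<'E'
from h import *
go(.4418,.0619,.086,51.7)
E
```

```text
eef_pos: [0.4421, 0.0611, 0.1002]
wrist_force: [0.6, -0.1, 0.6]
grip_force: 0.0
turn rz -0.16 level [-0.09 -0.12] shift mm [-0.7 -0.5 14.2] q6 129.0 tcp [0.4421 0.0611 0.1002] yaw -128.5 t 21.4
```

```bash
echo '[[[-0.0005, -0.0003, 0.008, 0, 0, 0, 0.044], [0, 0, 0.006, 0, 0, 0, 0.044], [0, 0, 0, 0, 0, 0, 0.04], [0, 0, 0, 0, 0, 0, 0.01], [0, 0, 0, 0, 0, 0, 0.01], [0, 0, 0, 0, 0, 0, 0.01], [0, 0, 0, 0, 0, 0, 0.01]]]' > mv.in && python3 -m jog mv.in | egrep 'eef|grip'
echo '[[[0, 0, -0.01, 0, 0, 0, 0.01], [0, 0, -0.03, 0, 0, 0, 0.01], [0, 0, -0.04, 0, 0, 0, 0.01], [0, 0, -0.04, 0, 0, 0, 0.01], [0, 0, -0.02, 0, 0, 0, 0.01], [0, 0, 0, 0, 0, 8.3, 0.01], [0, 0, 0, 0, 0, 8.3, 0.01], [0, 0, 0, 0, 0, 8.3, 0.01], [0, 0, 0, 0, 0, 8.3, 0.01], [0, 0, 0, 0, 0, 0, 0.01]]]' > mv.in && python3 -m jog mv.in | egrep 'eef|grip'
python3 - <<'E'
from h import *
go(.4474,-.2403,.22,18.3)
E
```

```text
eef_pos: [0.4408, 0.0615, 0.0852]
grip_width: 0.0164
grip_force: 58.6
eef_pos: [0.4314, -0.0084, 0.2224]
grip_width: 0.0161
grip_force: 58.6
turn rz 3.98 level [-1.64  2.74] shift mm [225.1  57.9   2.4] q6 147.0 tcp [ 0.4314 -0.0084  0.2224] yaw -157.7 t 23.1
```

```bash
echo '[[[0.02, 0.005, 0, 0, 0, 0, 0.01], [0.025, 0.005, 0, 0, 0, 0, 0.01], [0.03, 0.006, 0, 0, 0, 0, 0.01], [0.03, 0.006, 0, 0, 0, 0, 0.01], [0.03, 0.006, 0, 0, 0, 0, 0.01], [0.03, 0.006, 0, 0, 0, 0, 0.01], [0, 0, 0, 0, 0, 0, 0.01]]]' > mv.in && python3 -m jog mv.in 
python3 - <<'E'
from h import *
go(.4474,-.2403,.22,18.3)
E
```

```text
time: 23.85
eef_pos: [0.465, -0.1724, 0.213]
orientation: [[0.384, -0.923, 0.008], [-0.922, -0.383, 0.056], [-0.048, -0.029, -0.998]]
wrist_force: [-0.4, 1.1, -0.6]
grip_width: 0.0167
grip_force: 58.6
turn rz 4.23 level [-1.66  2.77] shift mm [58.8 38.1 -7. ] q6 128.8 tcp [ 0.465  -0.1724  0.213 ] yaw -157.5 t 23.9
```

```bash
echo '[[[0, 0, -0.005, -1.66, 2.77, 4.2, 0.01], [0.03, 0.019, 0, 0, 0, 0, 0.01], [0.029, 0.019, 0, 0, 0, 0, 0.01], [0, 0, 0, 0, 0, 0, 0.01], [0, 0, 0, 0, 0, 0, 0.01]]]' > mv.in && python3 -m jog mv.in >/dev/null
python3 - <<'E'
from h import *
s=look("wrist","w8"); cv2.imwrite("pics/w8c.png",s["img"][:,:,::-1])
go(.4474,-.2403,.12,18.3)
E
```

```text
turn rz 0.26 level [0.04 0.17] shift mm [ 2.9  0.9 98.1] q6 127.0 tcp [ 0.4473 -0.2373  0.2181] yaw -161.4 t 24.4
```

View pics/w8.png

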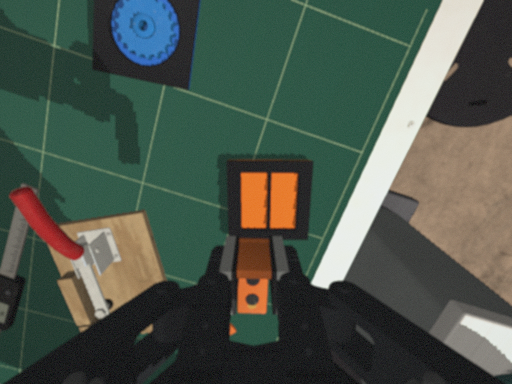

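Bracket A is held upright (leg at (254,255)), nest ahead at (270,200). Lower it into the far slot.

```bash
echo '[[[0.0025, 0.0007, 0.03, 0, 0, 0, 0.01], [0, 0, 0.04, 0, 0, 0, 0.01], [0, 0, 0.035, 0, 0, 0, 0.01], [0, 0, 0.007, 0, 0, 0, 0.01], [0, 0, 0, 0, 0, 0, 0.01], [0, 0, 0, 0, 0, 0, 0.01]]]' > mv.in && python3 -m jog mv.in | egrep eef
python3 - <<'E'
from h import *
go(.4474,-.2403,.0932,18.3)
E
```

```text
eef_pos: [0.4483, -0.2409, 0.108]
turn rz 0.28 level [-0.05 -0.03] shift mm [-0.9  0.7 14.8] q6 126.8 tcp [ 0.4483 -0.2409  0.108 ] yaw -161.4 t 25.0
```

```bash
echo '[[[-0.0005, 0.0003, 0.006, 0, 0, 0, 0.01], [0, 0, 0.006, 0, 0, 0, 0.01], [0, 0, 0.002, 0, 0, 0, 0.01], [0, 0, 0, 0, 0, 0, 0.01], [0, 0, 0, 0, 0, 0, 0.01]]]' > mv.in && python3 -m jog mv.in | egrep 'eef|force'
```

```text
eef_pos: [0.4467, -0.2405, 0.0922]
wrist_force: [-0.1, 0.1, 1.1]
grip_force: 58.8
```

```bash
echo '[[[0, 0, 0, 0, 0, 0, 0.03], [0, 0, 0, 0, 0, 0, 0.03], [0, 0, 0, 0, 0, 0, 0.035], [0, 0, -0.02, 0, 0, 0, 0.04], [0, 0, -0.04, 0, 0, 0, 0.044], [0, 0, -0.04, 0, 0, 0, 0.044], [0, 0, -0.02, 0, 0, -8.6, 0.044], [0, 0, 0, 0, 0, -8.6, 0.044], [0, 0, 0, 0, 0, -8.6, 0.044], [0, 0, 0, 0, 0, -8.6, 0.044], [-0.0323, -0.0226, 0, 0, 0, 0, 0.044], [-0.0323, -0.0226, 0, 0, 0, 0, 0.044], [-0.0323, -0.0226, 0, 0, 0, 0, 0.044], [-0.0323, -0.0226, 0, 0, 0, 0, 0.044], [-0.0323, -0.0226, 0, 0, 0, 0, 0.044], [-0.0323, -0.0226, 0, 0, 0, 0, 0.044], [0, 0, 0, 0, 0, 0, 0.044], [0, 0, 0, 0, 0, 0, 0.044]]]' > mv.in && python3 -m jog mv.in | egrep 'eef|force'
python3 - <<'E'
from h import *
s=look("wrist","w9")
for b in blobs(s,"orange",.008,200): print(*b)
go(.45,-.072,.22,-127)
c=s["img"][0:250,150:512]; cv2.imwrite("pics/w9c.png",cv2.resize(c,None,fx=2.2,fy=2.2,interpolation=cv2.INTER_CUBIC)[:,:,::-1])
E
```

```text
eef_pos: [0.3739, -0.0151, 0.2125]
wrist_force: [0.9, -0.4, 0.6]
grip_force: 0.0
[254. 103.] 1110.0 [434. -61.] [18.6 52.1] 53.0
[425.  14.] 1148.0 [ 408.1 -219. ] [27.4 35.6] 18.2
[393.   4.] 252.5 [ 426.4 -197.9] [24.7 10.8] 53.1
turn rz -0.07 level [0.   0.08] shift mm [94.4 -0.7 -7.4] q6 115.9 tcp [ 0.3742 -0.0158  0.2126] yaw -127.1 t 27.4
```

View pics/w9c.png

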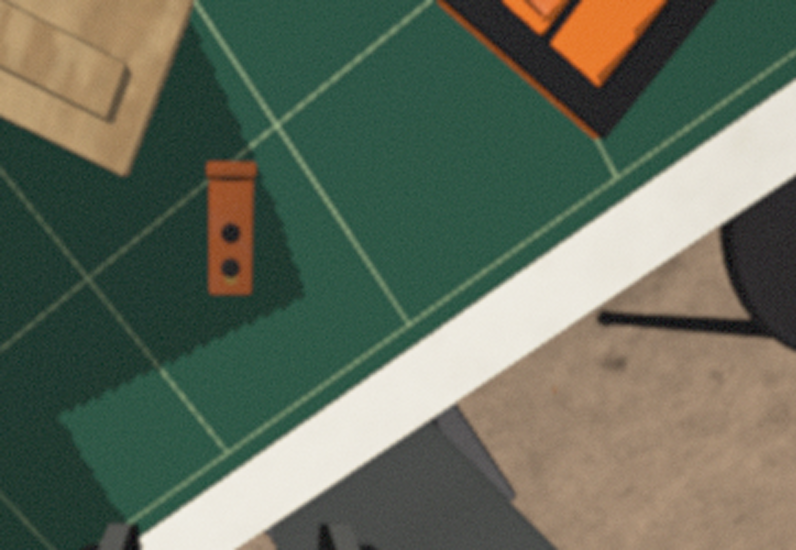

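Bracket B: foot end at crop (231,295), leg top (231,170); the jig corner at (130,175) is near, so check its position and height by two views.

```bash
python3 - <<'E'
from h import *
s=look("wrist"); t=look("top")
for z in (0,.02,.04,.06): print(z,ray(s,[208.7,80.5],z)[0][:2].round(4),ray(t,[277.6,222],z)[0][:2].round(4))
u=np.array([np.cos(np.radians(-37)),np.sin(np.radians(-37)),0])
a=ray(s,[255.1,134.3],.008)[0]+.0475*u; b=ray(s,[255.3,77.3],.037)[0]; print(a,b)
go(*((a+b)/2)[:2],.086,53)
O=arm.state()["orientation"];st=arm.state()
for z in (.02,.04): print((O.T@(ray(s,[208.7,80.5],z)[0]-(a+b)/2)*1000).round())
E
```

```text
0 [ 0.4756 -0.0406] [ 0.4755 -0.0425]
0.02 [ 0.4729 -0.0422] [ 0.4752 -0.0419]
0.04 [ 0.4702 -0.0438] [ 0.4748 -0.0414]
0.06 [ 0.4676 -0.0454] [ 0.4745 -0.0408]
[ 0.44993307 -0.07440558  0.008     ] [ 0.45020174 -0.07454096  0.037     ]
turn rz -0.18 level [0.01 0.12] shift mm [ 95.4   0.8 126.4] q6 116.0 tcp [ 0.3744 -0.0164  0.2124] yaw -127.2 t 27.4
[ -1. -40.   2.]
[ -3. -37. -18.]
```

```bash
echo '[[[0.033, 0, 0, 0, 0, 0, 0.028], [0.033, 0.0005, 0, 0, 0, 0, 0.028], [0.0294, 0.0003, 0, 0, 0, 0, 0.028], [0, 0, 0.03, 0, 0, 0, 0.028], [0, 0, 0.035, 0, 0, 0, 0.028], [0, 0, 0.025, 0, 0, 0, 0.028], [0, 0, 0.01, 0, 0, 0, 0.028], [0, 0, 0, 0, 0, 0, 0.028], [0, 0, 0, 0, 0, 0, 0.028]]]' > mv.in && python3 -m jog mv.in | egrep 'eef|force|width'
python3 - <<'E'
from h import *
go(.4501,-.0745,.092,53)
E
```

```text
eef_pos: [0.4503, -0.0743, 0.1132]
wrist_force: [0.3, -0.4, -0.1]
grip_width: 0.0282
grip_force: 0.0
turn rz -0.15 level [-0.04  0.04] shift mm [-0.1  0.3 21.2] q6 110.6 tcp [ 0.4503 -0.0743  0.1132] yaw -127.2 t 28.4
```

```bash
echo '[[[0, 0, 0.008, 0, 0, 0, 0.028], [0, 0, 0.007, 0, 0, 0, 0.028], [0, 0, 0.003, 0, 0, 0, 0.028], [0, 0, 0.003, 0, 0, 0, 0.028], [0, 0, 0, 0, 0, 0, 0.028]]]' > mv.in && python3 -m jog mv.in | egrep 'eef|force'
echo '[[[0, 0, 0, 0, 0, 0, 0.01], [0, 0, 0, 0, 0, 0, 0.01], [0, 0, 0, 0, 0, 0, 0.01], [0, 0, 0, 0, 0, 0, 0.01]]]' > mv.in && python3 -m jog mv.in | egrep 'eef|grip|force'
```

```text
eef_pos: [0.4491, -0.0734, 0.0907]
wrist_force: [0.8, -0.6, -0.2]
grip_force: 0.0
eef_pos: [0.4495, -0.0736, 0.0913]
wrist_force: [0.3, 0.5, -0.1]
grip_width: 0.016
grip_force: 58.6
```

```bash
echo '[[[0, 0, -0.01, 0, 0, 0, 0.01], [0, 0, -0.03, 0, 0, 0, 0.01], [0, 0, -0.04, 0, 0, 0, 0.01], [0, 0, -0.04, 0, 0, 0, 0.01], [0, 0, -0.02, 0, 0, 0, 0.01], [0.0111, 0.0333, 0, 0, 0, 0, 0.01], [0.0111, 0.0333, 0, 0, 0, 0, 0.01], [0.0111, 0.0333, 0, 0, 0, 0, 0.01], [0.0111, 0.0333, 0, 0, 0, 0, 0.01], [0, 0, 0, 0, 0, 0, 0.01]]]' > mv.in && python3 -m jog mv.in | egrep 'eef|grip'
echo '[[[0, 0, 0, 0, 0, -8.56, 0.01], [0, 0, 0, 0, 0, -8.56, 0.01], [0, 0, 0, 0, 0, -8.56, 0.01], [0, 0, 0, 0, 0, -8.56, 0.01], [0, 0, 0, 0, 0, -8.56, 0.01], [0, 0, 0, 0, 0, -8.56, 0.01], [0, 0, 0, 0, 0, -8.56, 0.01], [0, 0, 0, 0, 0, -8.56, 0.01], [0, 0, 0, 0, 0, -8.56, 0.01], [0, 0, 0, 0, 0, -8.56, 0.01], [0, 0, 0, 0, 0, -8.56, 0.01], [0, 0, 0, 0, 0, -8.56, 0.01], [0, 0, 0, 0, 0, -8.56, 0.01], [0, 0, 0, 0, 0, -8.56, 0.01], [0, 0, 0, 0, 0, -8.56, 0.01], [0, 0, 0, 0, 0, -8.56, 0.01], [0, 0, 0, 0, 0, -8.56, 0.01], [0, 0, 0, 0, 0, 0, 0.01], [0, 0, 0, 0, 0, 0, 0.01]]]' > mv.in && python3 -m jog mv.in | egrep 'eef|grip'
python3 - <<'E'
from h import *
s=look("wrist","w10")
go(.4045,-.2068,.115,18.3)
E
```

```text
eef_pos: [0.4036, -0.2099, 0.2318]
grip_width: 0.0158
grip_force: 58.7
eef_pos: [0.4049, -0.2063, 0.2314]
grip_width: 0.016
grip_force: 58.7
turn rz -0.0 level [-0.05 -0.11] shift mm [ -0.2  -0.5 116.4] q6 -52.5 tcp [ 0.4049 -0.2064  0.2314] yaw 18.3 t 32.2
```

View pics/w10.png

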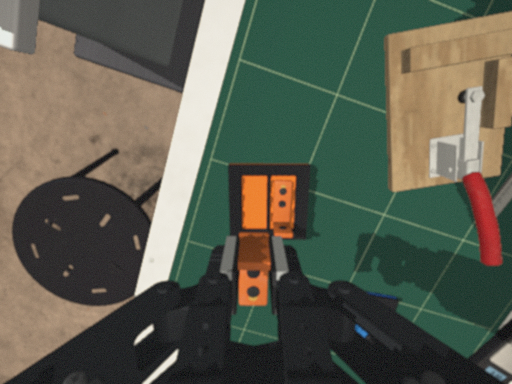

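A lies in the right slot with its leg at the near end; the left slot (255,205) is free and B is aligned with its leg forward. Lower it.

```bash
echo '[[[0, -0.0003, 0.03, 0, 0, 0, 0.01], [0, 0, 0.04, 0, 0, 0, 0.01], [0, 0, 0.035, 0, 0, 0, 0.01], [0, 0, 0.011, 0, 0, 0, 0.01], [0, 0, 0, 0, 0, 0, 0.01], [0, 0, 0, 0, 0, 0, 0.01]]]' > mv.in && python3 -m jog mv.in | egrep eef
python3 - <<'E'
from h import *
go(.4045,-.2068,.099,18.3)
E
```

```text
eef_pos: [0.4052, -0.2073, 0.1166]
turn rz 0.08 level [0.02 0.  ] shift mm [ 0.7 -0.5 17.6] q6 -52.6 tcp [ 0.4052 -0.2073  0.1166] yaw 18.4 t 32.8
```

```bash
echo '[[[0, -0.0003, 0.008, 0, 0, 0, 0.01], [0, 0, 0.006, 0, 0, 0, 0.01], [0, 0, 0.003, 0, 0, 0, 0.01], [0, 0, 0, 0, 0, 0, 0.01], [0, 0, 0, 0, 0, 0, 0.01]]]' > mv.in && python3 -m jog mv.in | egrep 'eef|force'
```

```text
eef_pos: [0.4041, -0.2069, 0.0983]
wrist_force: [0.1, 0.5, 1.2]
grip_force: 58.8
```

```bash
echo '[[[0, 0, 0, 0, 0, 0, 0.026], [0, 0, 0, 0, 0, 0, 0.026], [0, 0, 0, 0, 0, 0, 0.03], [0, 0, -0.02, 0, 0, 0, 0.03], [0, 0, -0.04, 0, 0, 0, 0.03], [0, 0, -0.04, 0, 0, 0, 0.03], [-0.03, 0, -0.03, 0, 0, 0, 0.03], [-0.04, 0, 0, 0, 0, 0, 0.03], [0, 0, 0, 0, 0, 0, 0.03], [0, 0, 0, 0, 0, 0, 0.03]]]' > mv.in && python3 -m jog mv.in | egrep 'eef|force'
python3 - <<'E'
from h import *
s=look("wrist"); t=look("side")
a=cv2.resize(s["img"][40:290,130:400],None,fx=2,fy=2,interpolation=cv2.INTER_CUBIC)[:500,:520]
b=cv2.resize(t["img"][130:290,170:350],None,fx=1.5,fy=1.5,interpolation=cv2.INTER_CUBIC)
o=np.zeros((500,800,3),np.uint8); o[:a.shape[0],:a.shape[1]]=a; o[:240,530:800]=b
T=look("top")["img"]; o[250:500,530:800]=cv2.resize(T[125:275,115:415],(270,250))
cv2.imwrite("pics/end.png",o[:,:,::-1])
for b in blobs(s,"orange",.015,200): print(*b)
E
```

```text
eef_pos: [0.426, -0.2736, 0.2272]
wrist_force: [0.2, 1.1, -0.2]
grip_force: 0.0
[286. 136.] 1744.5 [ 440.7 -220.2] [27.5 62.2] 18.4
[255. 135.] 1706.0 [ 412.  -228.6] [27.  60.6] 19.3
```

View pics/end.png

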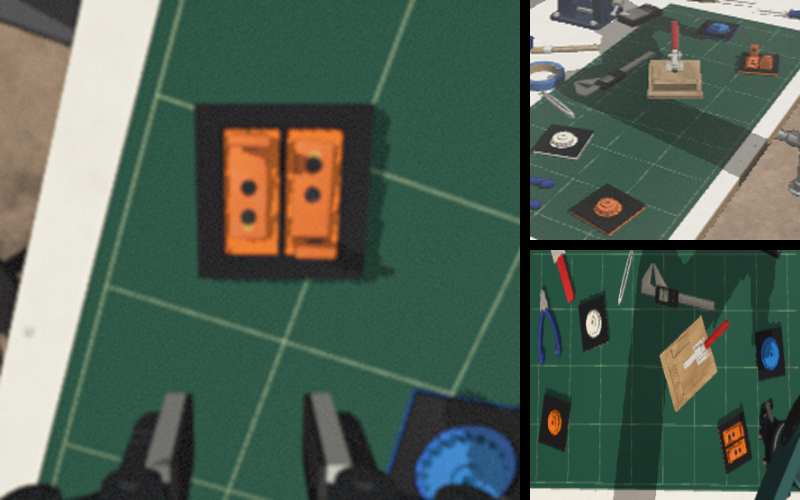

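Both brackets sit inside their slots head to tail (crop (250,190) and (315,195)), and all three gears lie level in their wells in the side and top views. Handing in.

```bash
python3 -c "
from bench import arm
print(arm.sign_off())"
```

```text
the job is handed in; nothing more can be done
None
```

The job is handed in at about 34 s on the robot's clock: the last pictures show all three gears flat and hub up in their wells and the two brackets head to tail in the bracket nest, and I did not touch the caliper or cutters; the last joint came very close to its range limit once (147.0 of 147.06 degrees).

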